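Find the book that fills the gap in a sprung display rack

ROBOT

A 6-joint arm with a two-finger parallel gripper is mounted at the origin on the work surface. World frame = base frame: x ahead of the robot, y to its left, z up, the work surface at z = 0. Lengths are in mm, angles in degrees, forces in N, time in s.
With the tool pointing down it reaches from about 250 to 775 mm from the base axis. Payload 4 kg.
Tool frame: the origin (TCP) lies on the centre line of the jaws, within the pads' length; the fingertips stand 17 mm ahead of it and the grasp point (between the pads) lies 2 mm behind it; z points along the fingers, x is the direction in which the jaws open and shut, and the axes are right-handed (so a half turn about z gives the same grasp; the last joint's range is limited). The gripper opens to 85 mm and grips with 20 to 120 N. Pads are 22 mm wide; open, the fingers measure 114 mm over their backs; the gripper's body (76 mm by 85 mm) begins 54 mm behind the grasp point. The pads swing forward as they close: fully open they stand 13 mm farther back than shut.
Start: joints at [-70.422, 4.996, 78.535, -0, 96.463, -5.907], TCP at [236.651, -496.5, 248.341] pointing down, gripper open.
Joint ranges: [-177.83, 177.83], [-43.37, 116.18], [15.69, 146.23], [-61.86, 241.86], [9.47, 152.12], [-147.06, 147.06]. Speed limits (degrees/s): [159.86, 159.86, 180, 180, 180, 180].

INTERFACE

Orientations are given as [roll, pitch, yaw] about the fixed x, y, z axes, in that order (R = Rz(yaw) Ry(pitch) Rx(roll)).
In Python, from bench import * gives the robot as it stands.
- The arm moves only by the shell command python3 -m pendant 'ROWS'. ROWS is JSON, a list of rows, each a list of 3 entries, a list of its own where there are three numbers: the shift along the tool's x, y, z in cm, then the turn, a rotation vector about the tool's x, y, z in rad, then the closure in counts, from 0 (fully open) to 255 (shut). In form: [[[x, y, z], [ax, ay, az], fingers], ...]. A call has exactly 10 rows; each row is the pose to reach, as a shift and turn from the pose measured when the call began, along the tool's axes at that moment; what a row does not reach only later rows make up. A row lasts 1/8 s, in which the tool goes at most 62.5 mm and 10.7 degrees, less where a joint would pass 70% of its speed; a pose out of reach is approached as far as the arm can. A call with a gripper value outside its range is refused whole. The fingers move at their own pace and stop on an object; the grip force is fixed at half the most. Time passes only in rows, so rows that repeat a pose let the fingers close, or fill a call up. It gives the time, the measured TCP pose, the force and the opening at its end, in the units of the state.
- sense(): the state, without advancing time (a new reading comes with each control period).
- get_image(name): name is "scene" or "top" or "wrist"; returns a dict with "color" (420x560x3 uint8, red, green, blue), "depth" (420x560 float32, mm along the optical axis (not along the pixel's ray), 0 where there is no reading), "fovy" (degrees; the focal length in pixels is half the picture's height over the tangent of half this angle, whatever the lens; pixels are square), "cx", "cy" (the principal point, pixels), "rvec" (rotation vector, rad) and "tvec" (3), from world to camera coordinates, as OpenCV has them. Camera axes: x right, y down, z forward; pixel columns grow to the right and rows downward; lengths in mm; the calibration is good to about 2 mm. A picture is of the moment at which its call begins.
- job_done(): hands the job in, once; it reports no verdict.
The state is a dict: "t": time; "joint_positions": joint angles; "joint_vel": joint speeds; "effort": joint torques, N m; "ee_pos": TCP position; "tool_rot": TCP orientation; "wrist_force": force on the tool from outside, world axes, zero at the start; "ft_torque": the same for the moment, N m; "width": finger opening in mm.
Only numpy, scipy, OpenCV 4.12 (cv2) and the standard library are available. Lean on these libraries where they do the work, as an engineer would, in place of code of your own. Each camera call takes 0.05 s, during which the arm holds its last target.

TASK

The leaning book rack on the sale table has a gap between its sprung wooden cheek and the packed books. Try the loose brown books from the tray until you find the one that goes in and is held snugly by the cheek (too thick will not go, too thin stays loose), push it fully home and leave it there, with the other two standing in the tray. Do not force a book in, and leave the other goods on the table where they are.

Things in the scene. Friction and masses are not known exactly. Their poses are not given: they have to be found in the camera images.
- slot (a point): point on the rack's floor in the gap, 45 mm above the table. z runs up out of the gap along the books, leaning 30 degrees from vertical towards the robot; y is level, across the gap from the sprung cheek to the packed books; x points away from the robot and 30 degrees upward. The cheek's face at rest is at y = -12 mm. A seated book has its centre at z = 67.5 mm, x about 0.
- mouth (a point): point 88 mm up the gap from slot along its z, same axes. Nothing beside the gap stands higher than this. The packed books (fixed, 85 mm tall, x -38 to +38 mm) have their face next to the gap near y = +3, +9 or +15 mm (within 1 mm); which one is not known beforehand: the gap at rest is near 15, 21 or 27 mm. The book about 3 mm thicker than it fits, the next thicker does not, the next thinner is 3 mm loose.
- rack: wooden lean-back display rack, fixed; origin on the table below slot; z up, y as slot's, x level, away from the robot. Reaches y = -50 to +146 mm, about 150 mm high. In slot's frame its floor is at z = 0 (x -47 to +53 mm) and its back board, on the robot's side under the leaning books, has its face at x = -44 mm and reaches up to z = 70 mm; the +x side is open.
- cheek (a joint): how far the sprung cheek is pushed back towards -y of slot, in m: 0 at rest, 0.006 at its stop. Spring 0.8 N per mm over a 2.4 N preload (about 5 N at 3 mm).
- cheek_face (a point): middle of the upright face of the sprung cheek, a pale wooden plate 78 mm wide in x of slot, upright face from z = 3 to 60 mm in that frame; above it its lip flares away from the gap, by 10 mm at z = 88 mm, as a lead-in. At rest it is at (0, -12, 35) mm in slot's frame; axes as rack.
- tray: open wooden tray, fixed, 110 mm (x) x 248 mm (y) x 38 mm high, floor and walls 5 mm thick; origin at the centre of its underside, z up. Three dividers make four compartments centred at y = +93, +31, -31 and -93 mm; the books stand in the first three in any order, on the floor 5 mm above the table; the figurine stands in the last.
- thin: the thin book (18 mm); origin at the centre of its underside. While it stands in the tray use thin_center.
- middle: the middle book (24 mm); origin at the centre of its underside.
- thick: the thick book (30 mm); origin at the centre of its underside.
- thin_center (a point): centre (half-way up) of the thin loose book: rigid slipcased volume, brown, 80 mm wide (its x) x 18 mm thick (its y) x 135 mm tall (its z), about 0.12 to 0.24 kg; at the start it stands upright in a compartment of the tray, its axes within a few degrees of the tray's.
- middle_center (a point): centre (half-way up) of the middle loose book: rigid slipcased volume, brown, 80 mm wide (its x) x 24 mm thick (its y) x 135 mm tall (its z), about 0.12 to 0.24 kg; at the start it stands upright in a compartment of the tray, its axes within a few degrees of the tray's.
- thick_center (a point): centre (half-way up) of the thick loose book: rigid slipcased volume, brown, 80 mm wide (its x) x 30 mm thick (its y) x 135 mm tall (its z), about 0.12 to 0.24 kg; at the start it stands upright in a compartment of the tray, its axes within a few degrees of the tray's.
- figurine_mid (a point): bystander for sale, to be left alone: white china figurine, 36 mm across, 62 mm tall, in the tray's last compartment. The point is half-way up it.
- mug_mid (a point): bystander for sale, to be left alone: dark green mug, 80 mm across, 95 mm tall. The point is half-way up it.
- bottle_mid (a point): bystander for sale, to be left alone: amber bottle, 64 mm across, 200 mm tall. The point is half-way up it.
- bowl_mid (a point): bystander for sale, to be left alone: turquoise bowl, 120 mm across, 55 mm tall. The point is half-way up it.
- jar_mid (a point): bystander for sale, to be left alone: small glass jar, 48 mm across, 65 mm tall. The point is half-way up it.
- candlestick_mid (a point): bystander for sale, to be left alone: brass candlestick, 70 mm foot, 150 mm tall. The point is half-way up it.

How it is judged:
By the outcome, as a careful person would: the job done as asked, in the order asked, and still so for the second after the job is handed in, with the robot touching nothing.
It also fails if it takes over 61 s, if anything falls off the work surface, if the arm or the gripper's body presses on something with over 40 N, if the wrist force passes 120 N, or if a joint passes its speed limit or range.

## Working session

There is one attempt and no reset: what is moved stays moved. The work goes in short steps, Python scripts to look and compute and a shell command to move; the robot and the scene stay as the last step left them, time stands still between calls to the robot, and variables do not carry over. Pictures are saved under pics/ and viewed, and the job is handed in when it is done.

```bash
ls; mkdir -p pics; python3 - <<'E'
from bench import *
import cv2,numpy as np
print(sense())
for n in ["scene","top","wrist"]:
    i=get_image(n); cv2.imwrite(f"pics/{n}0.png",i["color"][:,:,::-1]); np.savez(f"pics/{n}0.npz",**i)
    print(n,i["fovy"],i["cx"],i["cy"],i["rvec"],i["tvec"])
E
```

```text
pics
{'t': 0.0, 'joint_positions': array([-7.04220781e+01,  5.03973379e+00,  7.86243909e+01,  1.15825736e-03,
        9.64600991e+01, -5.90739859e+00]), 'joint_vel': array([-0.0331507 ,  0.05260239,  0.03634134, -0.00670993,  0.02294113,
        0.02118471]), 'effort': array([ 1.25172483e-04, -3.51866162e+01, -3.13273680e+01, -2.30850956e-04,
        1.09167068e-02,  1.38445841e-05]), 'ee_pos': array([ 236.50502163, -496.06498574,  247.13622142]), 'tool_rot': array([-1.79986070e+02,  1.23445667e-01, -6.45145355e+01]), 'wrist_force': array([ 0.59356986, -1.1952598 , -0.55867734]), 'ft_torque': array([-0.04814911,  0.02074887,  0.00100258]), 'width': 85.68332585833338}
scene 51.902141065525534 283.5203343122694 214.70345008213204 [ 2.04387433  1.03082488 -0.47987572] [-316.76116169 -233.18833079 1478.83452499]
top 46.4450439441987 285.73702010613954 204.95827013459265 [ 2.22877385 -2.17870284  0.07830505] [ -47.52835849  595.55935121 1463.03333865]
wrist 62.61787118675692 278.0226213162427 216.6118061772907 [-2.45375255  1.54798576  0.21966096] [-548.39630608  -35.41285258  378.71527362]
```

View pics/scene0.png

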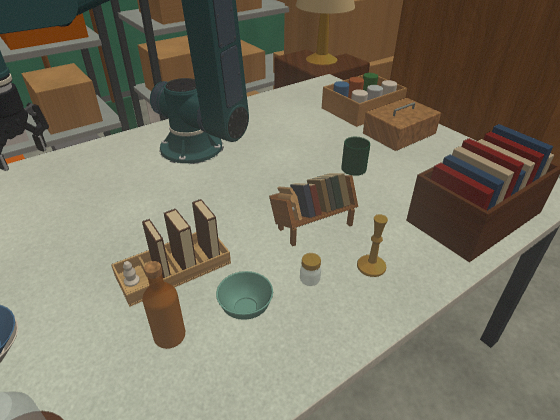

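View pics/top0.png

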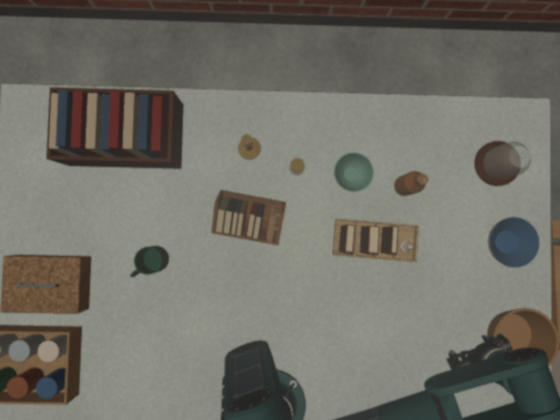

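View pics/wrist0.png

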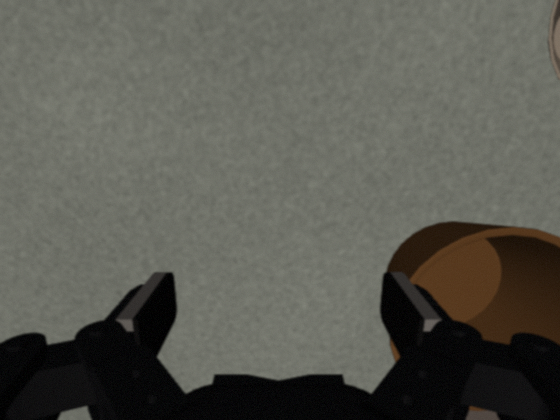

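The top view has the tray at about (375,241), the rack at (248,217), and the robot at the bottom. I'll zoom in and measure.

```bash
cat > h.py <<'E'
import cv2,numpy as np
from bench import *
def pts(i):
    """world xyz per pixel from depth"""
    h,w=i["depth"].shape; f=h/2/np.tan(np.radians(float(i["fovy"]))/2)
    R=cv2.Rodrigues(np.array(i["rvec"]))[0]; v,u=np.mgrid[:h,:w]
    d=i["depth"].astype(float)
    c=np.stack([(u-i["cx"])/f*d,(v-i["cy"])/f*d,d],-1)
    return (c-np.array(i["tvec"]))@R
def proj(i,p):
    h=420; f=h/2/np.tan(np.radians(float(i["fovy"]))/2)
    K=np.array([[f,0,i["cx"]],[0,f,i["cy"]],[0,0,1.]])
    return cv2.projectPoints(np.array(p,float).reshape(-1,1,3),np.array(i["rvec"]),np.array(i["tvec"]),K,None)[0][:,0]
E
python3 - <<'E'
from h import *
i=np.load("pics/top0.npz"); P=pts(i)
c=i["color"][170:280,200:430,::-1]
cv2.imwrite("pics/topz.png",cv2.resize(c,None,fx=3.4,fy=3.4,interpolation=cv2.INTER_CUBIC))
i2=np.load("pics/scene0.npz")
c=i2["color"][160:310,100:370,::-1]
cv2.imwrite("pics/scz.png",cv2.resize(c,None,fx=2.9,fy=2.9,interpolation=cv2.INTER_CUBIC))
for u,v in [(347,238),(373,238),(391,240),(406,245),(336,222),(417,225),(414,260),(334,256),(220,192),(285,202),(278,243),(214,233),(270,222),(60,350),(300,300)]:
    print((u,v),P[v,u].round(0))
print(proj(i,[[0,0,0]]))
E
```

```text
(347, 238) [ 502. -203.  141.]
(373, 238) [ 504. -276.  139.]
(391, 240) [ 500. -325.  140.]
(406, 245) [ 485. -391.   51.]
(336, 222) [ 548. -184.   37.]
(417, 225) [ 545. -429.   30.]
(414, 260) [ 440. -419.   38.]
(334, 256) [ 445. -185.   -4.]
(220, 192) [626. 158.  78.]
(285, 202) [602. -31.  70.]
(278, 243) [481. -13.  -2.]
(214, 233) [507. 182.  -1.]
(270, 222) [542.  11. 129.]
(60, 350) [173. 587.  98.]
(300, 300) [310. -84.  -2.]
[[269.83713927 404.19348501]]
```

View pics/topz.png

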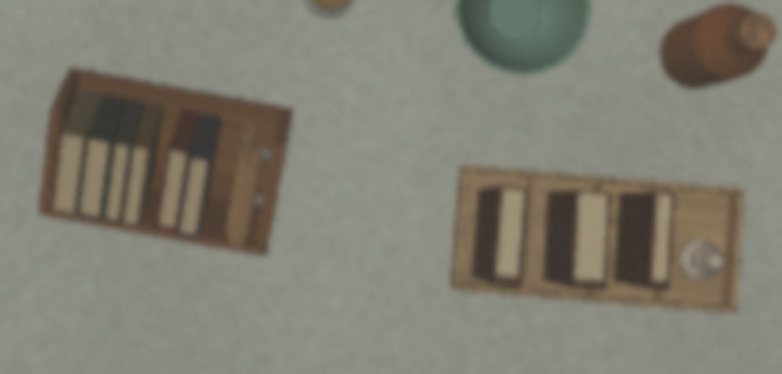

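View pics/scz.png

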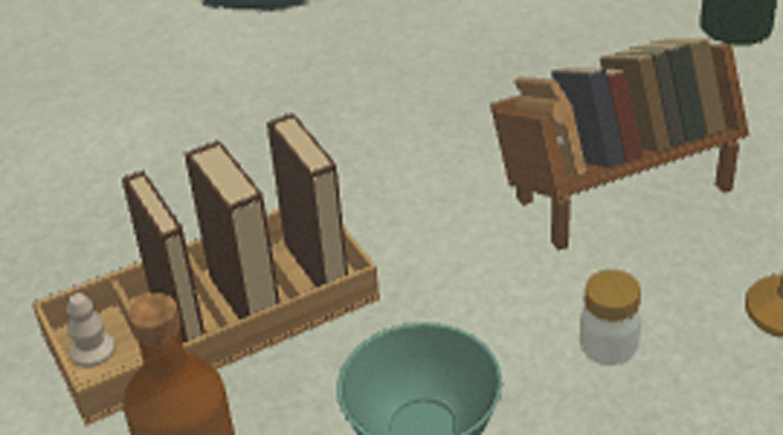

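```bash
cat >> h.py <<'E'
from scipy.spatial.transform import Rotation as Ro
def tool(s):
    T=np.eye(4); T[:3,:3]=Ro.from_euler('xyz',s["tool_rot"],degrees=True).as_matrix(); T[:3,3]=s["ee_pos"]; return T
def camT(i): # world<-cam
    R=cv2.Rodrigues(np.array(i["rvec"]))[0]; T=np.eye(4); T[:3,:3]=R.T; T[:3,3]=-R.T@np.array(i["tvec"]); return T
def shift(T,G):
    """from tool pose T to G: cm, rotvec rad in tool axes"""
    D=np.linalg.inv(T)@G
    return (D[:3,3]/10).round(2),Ro.from_matrix(D[:3,:3]).as_rotvec().round(4)
E
python3 - <<'E'
from h import *
s=sense(); i=np.load("pics/wrist0.npz")
print(np.linalg.inv(tool(s))@camT(i))
i=np.load("pics/top0.npz"); P=pts(i)
# tray rim and book tops
def rect(m,name):
    p=P[m][:,:2].astype(np.float32); print(name,m.sum(),cv2.minAreaRect(p),P[m][:,2].mean())
roi=lambda a,b,c,d:(P[...,0]>a)&(P[...,0]<b)&(P[...,1]>c)&(P[...,1]<d)
t=roi(420,580,-450,-160)
rect(t&(P[...,2]>22)&(P[...,2]<44),"rim")
m=(t&(P[...,2]>130)).astype(np.uint8)
n,l,st,ce=cv2.connectedComponentsWithStats(m)
for k in range(1,n):
    if st[k,4]>15: rect(l==k,"book%d"%k)
r=roi(440,680,-60,220)
rect(r&(P[...,2]>30),"rack")
cs=i["color"].reshape(-1,3)
i=np.load("pics/scene0.npz"); P=pts(i)
m=(roi(420,580,-450,-160)&(P[...,2]>130)).astype(np.uint8)
n,l,st,ce=cv2.connectedComponentsWithStats(m)
for k in range(1,n):
    if st[k,4]>15: rect(l==k,"sbook%d"%k)
E
```

```text
[[ 9.99998799e-01  3.59797299e-04 -1.50745259e-03 -2.42994153e-01]
 [ 6.60422739e-05  9.61901518e-01  2.73396168e-01 -6.93557653e+01]
 [ 1.54838814e-03 -2.73395939e-01  9.61900339e-01 -1.24779527e+02]
 [ 0.00000000e+00  0.00000000e+00  0.00000000e+00  1.00000000e+00]]
rim 714 ((498.4828186035156, -304.90130615234375), (250.656494140625, 110.17552947998047), 86.50515747070312) 35.166249738729775
book1 258 ((501.0902099609375, -209.3500518798828), (24.49972152709961, 80.04722595214844), 85.90144348144531) 140.5564840632118
book2 326 ((499.6883544921875, -275.14697265625), (31.817880630493164, 80.15814208984375), 88.26152801513672) 140.23447024757047
book3 207 ((499.69586181640625, -332.7413330078125), (19.744869232177734, 79.08135986328125), 85.80541229248047) 140.0855092545414
rack 3951 ((557.5037841796875, 74.43214416503906), (196.14907836914062, 129.28501892089844), 80.75650787353516) 428.6686746963965
sbook1 286 ((499.7185974121094, -209.0897979736328), (24.984235763549805, 82.93714141845703), 86.63111114501953) 138.46263275021425
sbook2 379 ((497.42388916015625, -275.2261962890625), (30.389297485351562, 84.65957641601562), 87.81195068359375) 138.5936665426776
sbook3 251 ((498.71136474609375, -332.70013427734375), (18.644277572631836, 82.36270904541016), 87.33995056152344) 138.62609035067
```

```bash
cat >> h.py <<'E'
def slotT(o,yaw,lean=30):
    """o: slot origin in world; slot axes"""
    c,s=np.cos(np.radians(yaw)),np.sin(np.radians(yaw)); l=np.radians(lean)
    T=np.eye(4); T[:3,0]=[np.cos(l)*c,np.cos(l)*s,np.sin(l)]; T[:3,1]=[-s,c,0]; T[:3,2]=[-np.sin(l)*c,-np.sin(l)*s,np.cos(l)]; T[:3,3]=o; return T
def goal(S,p):
    """tool pose with TCP at p in slot-like frame S; tool x=-y, y=-x, z=-z"""
    G=np.eye(4); G[:3,0]=-S[:3,1]; G[:3,1]=-S[:3,0]; G[:3,2]=-S[:3,2]; G[:3,3]=S[:3,:3]@np.array(p,float)+S[:3,3]; return G
E
python3 - <<'E'
from h import *
S=slotT([560,27,45],-9.2)
print(shift(tool(sense()),goal(S,[0,0,200])), goal(S,[0,0,200])[:3,3])
E
```

```text
(array([-38.99, -43.49,   2.99]), array([0.5077, 0.1601, 0.5909])) [461.28637349  42.98811877 218.20508076]
```

```bash
python3 -m pendant '[[[-5,-5.5,0],[0.06,0.02,0.07],0],[[-9,-10,0],[0.12,0.04,0.14],0],[[-13,-14.5,0],[0.18,0.06,0.21],0],[[-17,-19,0],[0.24,0.08,0.28],0],[[-21,-23.5,0.5],[0.3,0.1,0.36],0],[[-25,-28,1],[0.37,0.12,0.44],0],[[-29,-32.5,1.5],[0.44,0.14,0.52],0],[[-33,-37,2],[0.51,0.16,0.59],0],[[-37,-41.5,2.5],[0.51,0.16,0.59],0],[[-39,-43.5,3],[0.51,0.16,0.59],0]]'
python3 - <<'E'
from h import *
i=get_image("wrist"); cv2.imwrite("pics/w1.png",i["color"][:,:,::-1]); np.savez("pics/w1.npz",**i)
E
```

```text
t: 1.4
ee_pos: [461.2, 46.6, 217.8]
tool_rot: [-149.9, 0.1, -98.9]
wrist_force: [0.2, -0.6, 0.1]
width: 85.3
```

View pics/w1.png

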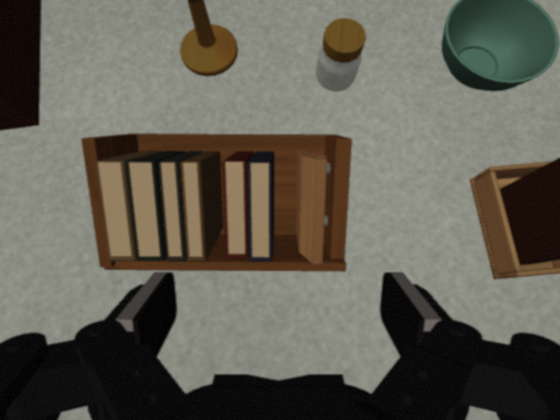

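The view shows the gap between the navy-edged book (right face at about column 273) and the cheek (face at about column 300), rows 150-260. Next I'll fit these in the slot frame.

```bash
python3 - <<'E'
from h import *
i=np.load("pics/w1.npz"); P=pts(i)
S=slotT([560,27,45],-9.2)
Q=(P-S[:3,3])@S[:3,:3]
np.set_printoptions(suppress=True,linewidth=200)
for v in (170,190,210,230,250):
    print("row",v)
    for u in list(range(224,350,4)): print(u,Q[v,u].round(0).astype(int),end=' ')
    print()
for u in (285,130,150,258,235):
    print("col",u,[tuple(Q[v,u].round(0).astype(int)) for v in range(130,280,6)])
E
```

```text
row 170
224 [32 44 76] 228 [33 40 78] 232 [33 37 79] 236 [32 35 77] 240 [33 32 78] 244 [32 29 77] 248 [33 26 84] 252 [33 23 83] 256 [34 20 85] 260 [33 17 83] 264 [34 14 85] 268 [33 12 84] 272 [33  9 83] 276 [21  7 -2] 280 [21  3 -1] 284 [21 -1 -3] 288 [22 -5  0] 292 [22 -8 -1] 296 [ 22 -12  -1] 300 [ 29 -13  49] 304 [ 31 -15  66] 308 [ 32 -17  73] 312 [ 33 -20  80] 316 [ 34 -22  84] 320 [ 34 -25  84] 324 [ 34 -28  85] 328 [ 27 -37  35] 332 [ 29 -39  48] 336 [ 30 -40  61] 340 [ 31 -43  61] 344 [ 30 -46  60] 348 [ 30 -49  60] 
row 190
224 [18 44 77] 228 [18 41 78] 232 [18 38 78] 236 [18 35 78] 240 [18 32 78] 244 [18 29 78] 248 [19 26 81] 252 [19 23 84] 256 [19 20 83] 260 [19 17 84] 264 [19 14 84] 268 [19 12 83] 272 [19  9 83] 276 [ 2  7 -1] 280 [ 2  3 -2] 284 [ 2 -1 -3] 288 [ 2 -5 -2] 292 [ 2 -9 -1] 296 [  2 -12  -2] 300 [ 14 -13  55] 304 [ 16 -15  66] 308 [ 17 -18  74] 312 [ 18 -20  79] 316 [ 20 -22  85] 320 [ 20 -25  85] 324 [ 20 -28  84] 328 [  9 -39  30] 332 [ 13 -39  52] 336 [ 15 -41  60] 340 [ 15 -44  61] 344 [ 14 -47  59] 348 [ 15 -50  61] 
row 210
224 [-18  58  -2] 228 [ 3 42 7
[... 6598 characters left out ...]
(22), np.int64(36), np.int64(77)), (np.int64(18), np.int64(36), np.int64(78)), (np.int64(14), np.int64(36), np.int64(79)), (np.int64(9), np.int64(36), np.int64(77)), (np.int64(4), np.int64(36), np.int64(77)), (np.int64(0), np.int64(36), np.int64(78)), (np.int64(-5), np.int64(37), np.int64(76)), (np.int64(-10), np.int64(37), np.int64(78)), (np.int64(-14), np.int64(37), np.int64(78)), (np.int64(-19), np.int64(37), np.int64(79)), (np.int64(-24), np.int64(37), np.int64(77)), (np.int64(-29), np.int64(37), np.int64(79)), (np.int64(-34), np.int64(37), np.int64(78)), (np.int64(-43), np.int64(39), np.int64(68)), (np.int64(-48), np.int64(39), np.int64(69)), (np.int64(-87), np.int64(49), np.int64(-2))]
```

```bash
python3 - <<'E'
from h import *
i=np.load("pics/w1.npz"); P=pts(i)
S=slotT([560,27,45],-9.2)
Q=(P-S[:3,3])@S[:3,:3]
h=420; f=h/2/np.tan(np.radians(float(i["fovy"]))/2)
C=camT(i); c0=(C[:3,3]-S[:3,3])@S[:3,:3]
print("cam in slot",c0.round(1))
def ray(u,v): return S[:3,:3].T@C[:3,:3]@np.array([(u-i["cx"])/f,(v-i["cy"])/f,1])
A=[];B=[]
for v in range(165,256,2):
    z=Q[v,:,2]
    u=[u for u in range(262,285) if z[u]>75 and z[u+1]<75]
    if u:
        d=ray(u[0]+.5,v); p=c0+d*((84-c0[2])/d[2]); A.append(p)   # book top edge, z=85 nominal
    # flared cheek top inner edge: z>80 begin
    u=[u for u in range(290,305) if z[u]<47 and z[u+1]>47]
    if u:
        d=ray(u[0]+.5,v); p=c0+d*((60-c0[2])/d[2]); B.append(p)
A=np.array(A);B=np.array(B)
print("book edge",A[:,1].mean(),np.polyfit(A[:,0],A[:,1],1),len(A))
print("cheek",B[:,1].mean(),np.polyfit(B[:,0],B[:,1],1),len(B))
fl=(abs(Q[...,1]+2)<5)&(Q[...,0]>-36)&(Q[...,0]<50)&(abs(Q[...,2])<8); print("floor",Q[fl][:,2].mean(),np.polyfit(Q[fl][:,0],Q[fl][:,2],1))
bb=(abs(Q[...,1]+2)<5)&(Q[...,2]>15)&(Q[...,2]<65)&(abs(Q[...,0]+43)<5); print("back",Q[bb][:,0].mean(),np.polyfit(Q[bb][:,2],Q[bb][:,0],1))
# slot edge of wall: outer
E
```

```text
cam in slot [ 67.8   3.5 325.2]
book edge 8.394394558848374 [-1.75141072e-03  8.40167840e+00] 46
cheek -11.984222634807436 [ 1.47968437e-03 -1.19836503e+01] 44
floor -1.6629560423633905 [-1.07333914e-04 -1.66215726e+00]
back -42.46947230071058 [ 6.50875632e-04 -4.24968355e+01]
```

The gap at rest measures about 20.4–21 mm, which matches the 21 mm case, so the 24 mm middle book should fit. It stands in the compartment nearest the rack. I'll move above it.

```bash
python3 - <<'E'
from h import *
B=slotT([500.5,-209.2,140],-3.8,0)
G=goal(B,[0,0,60]);print(shift(tool(sense()),G))
E
```

```text
(array([24.91, -5.95,  5.26]), array([-0.5237, -0.0192, -0.0855]))
```

```bash
python3 -m pendant '[[[4,-1,0.8],[-0.09,0,-0.01],0],[[8,-2,1.7],[-0.18,-0.01,-0.03],30],[[12,-3,2.5],[-0.27,-0.01,-0.04],60],[[16,-4,3.4],[-0.36,-0.015,-0.06],80],[[20,-5,4.2],[-0.45,-0.02,-0.08],100],[[24,-5.9,5.1],[-0.52,-0.02,-0.085],100],[[24.9,-5.95,5.25],[-0.524,-0.019,-0.085],100],[[24.9,-5.95,5.25],[-0.524,-0.019,-0.085],100],[[24.9,-5.95,5.25],[-0.524,-0.019,-0.085],100],[[24.9,-5.95,5.25],[-0.524,-0.019,-0.085],100]]'
python3 - <<'E'
from h import *
i=get_image("wrist"); cv2.imwrite("pics/w2.png",i["color"][:,:,::-1]); np.savez("pics/w2.npz",**i)
P=pts(i); m=((P[...,2]>130)&(P[...,2]<150)&(P[...,1]<-150)&(P[...,0]<560)).astype(np.uint8)
n,l,st,ce=cv2.connectedComponentsWithStats(m)
for k in range(1,n):
    if st[k,4]>200: print(st[k],cv2.minAreaRect(P[l==k][:,:2].astype(np.float32)),P[l==k][:,2].mean())
B=slotT([500.5,-209.2,140],-3.8,0)
print(shift(tool(sense()),goal(B,[0,0,-21])))
E
```

```text
t: 2.7
ee_pos: [500.3, -208.0, 200.7]
tool_rot: [-180.0, -0.0, -93.8]
wrist_force: [1.1, -0.6, -0.3]
width: 51.7
[ 464  162   59  135 5211] ((497.8384094238281, -331.65057373046875), (19.686649322509766, 80.3720703125), 86.4068832397461) 138.12072706739536
[ 363  170   62  134 6728] ((497.0892333984375, -273.98077392578125), (30.348329544067383, 80.49559020996094), 88.43502807617188) 139.01723661873427
[ 258  175   44  133 5466] ((498.694580078125, -208.2956085205078), (24.103288650512695, 80.48799133300781), 86.28011322021484) 139.32664305496
(array([ 0.1 , -0.02,  8.17]), array([-0.0008, -0.0003,  0.0008]))
```

View pics/w2.png

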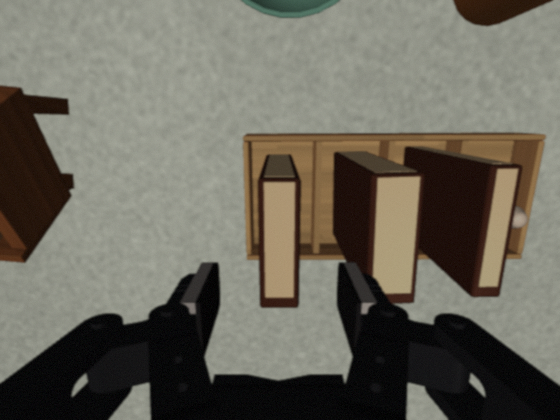

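```bash
python3 -m pendant '[[[0,0.1,2],[0,0,0],100],[[0.03,0.12,4],[0,0,0],100],[[0.03,0.12,6],[0,0,0],100],[[0.03,0.12,7.5],[0,0,0],100],[[0.03,0.12,8.1],[0,0,0],100],[[0.03,0.12,8.1],[0,0,0],100],[[0.03,0.12,8.1],[0,0,0],140],[[0.03,0.12,8.1],[0,0,0],255],[[0.03,0.12,8.1],[0,0,0],255],[[0.03,0.12,8.1],[0,0,0],255]]'
python3 - <<'E'
from h import *
print(sense())
E
```

```text
t: 4.0
ee_pos: [499.8, -208.7, 120.8]
tool_rot: [-179.8, -0.1, -93.8]
wrist_force: [0.8, -0.1, 3.1]
width: 23.2
{'t': 4.0, 'joint_positions': array([-2.86636060e+01,  7.27392813e+00,  9.07448583e+01,  1.07125833e-02,
        8.18026517e+01,  6.50892426e+01]), 'joint_vel': array([ 0.06248897,  0.03759505, -0.06236317,  0.00785769, -0.0506332 ,
        0.01947009]), 'effort': array([-1.96534339e-01, -3.32257104e+01, -2.76571906e+01, -1.19012967e-01,
        9.84166958e-02, -6.60970560e-03]), 'ee_pos': array([ 499.83676571, -208.67017862,  120.75163104]), 'tool_rot': array([-1.79833583e+02, -6.55902237e-02, -9.37544548e+01]), 'wrist_force': array([ 0.80257453, -0.07554135,  3.11658977]), 'ft_torque': array([-0.00217013, -0.0572688 , -0.03052935]), 'width': 23.224054696143636}
```

```bash
python3 -m pendant '[[[0,0,-1],[0,0,0],255],[[0,0,-3],[0,0,0],255],[[0,0,-5],[0,0,0],255],[[0,0,-7.5],[0,0,0],255],[[0,0,-10],[0,0,0],255],[[0,0,-12.5],[0,0,0],255],[[0,0,-15],[0,0,0],255],[[0,0,-17],[0,0,0],255],[[0,0,-17],[0,0,0],255],[[0,0,-17],[0,0,0],255]]'
python3 - <<'E'
from h import *
S=slotT([560,27,45],-9.2)
print(sense()["wrist_force"])
S0=S.copy(); S0[:3,3]=S[:3,:3]@[1.2,-0.3,-1.5]+S[:3,3]
np.save("S0.npy",S0); print(S0[:3,3])
G=goal(S0,[0,-5,222]);print(G[:3,3],shift(tool(sense()),G))
E
```

```text
t: 5.25
ee_pos: [498.9, -208.2, 289.4]
tool_rot: [-180.0, -0.0, -93.8]
wrist_force: [0.0, -0.2, -1.9]
width: 23.4
[ 0.03438168 -0.17067691 -1.87378995]
[561.71824994  26.41779483  44.30096189]
[451.34671858  39.22892533 236.55860153] (array([-24.38,   6.37,   5.27]), array([0.5225, 0.0247, 0.0929]))
```

```bash
python3 -m pendant '[[[-3,0.8,0],[0.07,0,0.01],255],[[-7,1.8,0],[0.14,0,0.02],255],[[-11,2.8,0],[0.21,0.01,0.03],255],[[-15,3.9,0.5],[0.3,0.01,0.05],255],[[-19,5,0.8],[0.38,0.02,0.07],255],[[-22.5,5.9,1.2],[0.46,0.02,0.085],255],[[-24,6.4,1.2],[0.522,0.025,0.093],255],[[-24.4,6.4,1.2],[0.522,0.025,0.093],255],[[-24.4,6.4,1.2],[0.522,0.025,0.093],255],[[-24.4,6.4,1.2],[0.522,0.025,0.093],255]]'
python3 - <<'E'
from h import *
i=get_image("wrist"); cv2.imwrite("pics/w3.png",i["color"][:,:,::-1]); np.savez("pics/w3.npz",**i)
S0=np.load("S0.npy"); T=tool(sense()); print((T[:3,3]-S0[:3,3])@S0[:3,:3])
print(shift(T,goal(S0,[0,-5,222])))
P=pts(i); Q=(P-S0[:3,3])@S0[:3,:3]
Qt=(P-T[:3,3])@T[:3,:3]
m=(abs(Qt[...,0])<16)&(Qt[...,2]>-25)&(Qt[...,2]<-12); print(m.sum(),cv2.minAreaRect(Qt[m][:,:2].astype(np.float32)),Qt[m].mean(0))
E
```

```text
t: 6.5
ee_pos: [451.4, 38.7, 277.0]
tool_rot: [-150.1, -0.0, -99.3]
wrist_force: [0.2, -0.1, -1.6]
width: 23.4
[ 20.50355743  -5.59052798 257.04099278]
(array([-0.06,  2.04,  3.51]), array([ 0.0016, -0.0014, -0.0013]))
12371 ((-0.024103164672851562, -7.365095138549805), (31.968521118164062, 63.127986907958984), 0.18616466224193573) [ -0.16847021 -10.28667416 -18.78798667]
```

View pics/w3.png

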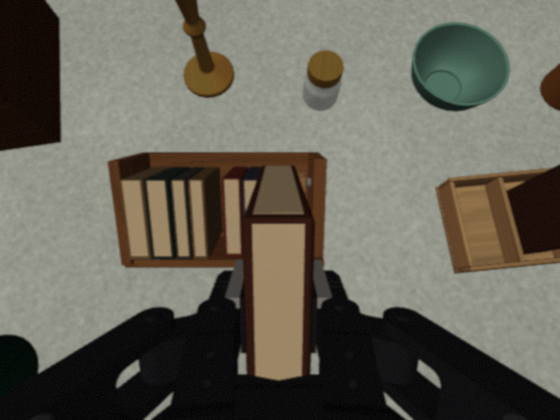

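```bash
python3 - <<'E'
from h import *
i=np.load("pics/w3.npz"); T=tool(sense()); P=pts(i); Qt=(P-T[:3,3])@T[:3,:3]
for u in (270,280,290): print(u,[(v,*Qt[v,u].round(1)) for v in list(range(165,230,6))+list(range(362,390,4))])
for v in (180,200,210,240,300,340): print(v,[(u,*Qt[v,u].round(0)) for u in range(236,324,4)])
E
```

```text
270 [(165, np.float64(-5.9), np.float64(-38.2), np.float64(110.2)), (171, np.float64(-5.3), np.float64(-38.3), np.float64(82.2)), (177, np.float64(-4.7), np.float64(-38.5), np.float64(58.8)), (183, np.float64(-4.3), np.float64(-38.5), np.float64(41.2)), (189, np.float64(-3.9), np.float64(-38.8), np.float64(25.0)), (195, np.float64(-3.7), np.float64(-38.5), np.float64(13.9)), (201, np.float64(-3.4), np.float64(-38.5), np.float64(3.4)), (207, np.float64(-3.2), np.float64(-38.6), np.float64(-6.6)), (213, np.float64(-3.0), np.float64(-38.5), np.float64(-14.3)), (219, np.float64(-2.9), np.float64(-37.6), np.float64(-18.2)), (225, np.float64(-2.9), np.float64(-35.7), np.float64(-18.5)), (362, np.float64(-3.3), np.float64(16.2), np.float64(-19.0)), (366, np.float64(-3.3), np.float64(18.1), np.float64(-18.8)), (370, np.float64(-3.3), np.float64(20.1), np.float64(-18.6)), (374, np.float64(-3.3), np.float64(21.5), np.float64(-18.9)), (378, np.float64(-3.3), np.float64(24.2), np.float64(-17.9)), (382, np.float64(-2.2), np.float64(-8.8), np.float64(-57.2)), (386, np.float64(-2.1), np.float64(-9.
[... 9744 characters left out ...]
np.float64(7.0), np.float64(-19.0)), (280, np.float64(0.0), np.float64(6.0), np.float64(-20.0)), (284, np.float64(2.0), np.float64(7.0), np.float64(-19.0)), (288, np.float64(3.0), np.float64(7.0), np.float64(-19.0)), (292, np.float64(5.0), np.float64(7.0), np.float64(-19.0)), (296, np.float64(6.0), np.float64(7.0), np.float64(-19.0)), (300, np.float64(7.0), np.float64(7.0), np.float64(-19.0)), (304, np.float64(9.0), np.float64(7.0), np.float64(-19.0)), (308, np.float64(10.0), np.float64(8.0), np.float64(-18.0)), (312, np.float64(12.0), np.float64(7.0), np.float64(-19.0)), (316, np.float64(13.0), np.float64(6.0), np.float64(-20.0)), (320, np.float64(13.0), np.float64(1.0), np.float64(-28.0))]
```

```bash
python3 -m pendant '[[[-0.13,0.6,0.5],[0,0,0],255],[[-0.13,1.2,1],[0.001,-0.001,-0.001],255],[[-0.13,1.85,2],[0.001,-0.001,-0.001],255],[[-0.13,1.85,3],[0.001,-0.001,-0.001],255],[[-0.13,1.85,4],[0.001,-0.001,-0.001],255],[[-0.13,1.85,4.1],[0.001,-0.001,-0.001],255],[[-0.13,1.85,4.1],[0.001,-0.001,-0.001],255],[[-0.13,1.85,4.1],[0.001,-0.001,-0.001],255],[[-0.13,1.85,4.1],[0.001,-0.001,-0.001],255],[[-0.13,1.85,4.1],[0.001,-0.001,-0.001],255]]'
cat > chk.py <<'E'
from h import *
import sys
S0=np.load("S0.npy"); s=sense(); T=tool(s)
print("slot pos",((T[:3,3]-S0[:3,3])@S0[:3,:3]).round(2),"F slot",(s["wrist_force"]@S0[:3,:3]).round(2),"tq",s["ft_torque"].round(2),"w",round(s["width"],1),"t",s["t"])
if len(sys.argv)>1:
    for n in sys.argv[2:]:
        i=get_image(n); cv2.imwrite(f"pics/{n}{sys.argv[1]}.png",i["color"][:,:,::-1] if n!="scene" else cv2.resize(i["color"][140:320,200:420,::-1],None,fx=3,fy=3,interpolation=cv2.INTER_CUBIC)); np.savez(f"pics/{n}{sys.argv[1]}.npz",**i)
print(shift(T,goal(S0,[2,-4.3,116])))
E
python3 chk.py 4 wrist scene
```

```text
t: 7.8
ee_pos: [456.1, 39.2, 232.7]
tool_rot: [-150.0, -0.0, -99.2]
wrist_force: [1.0, 0.1, -1.6]
width: 23.2
slot pos [  2.14  -4.28 216.3 ] F slot [ 0.02  0.29 -1.89] tq [ 0.08  0.43 -0.02] w 23.2 t 7.8
(array([-0.000e+00,  1.000e-02,  1.003e+01]), array([ 0.    , -0.0003, -0.0002]))
```

View pics/wrist4.png

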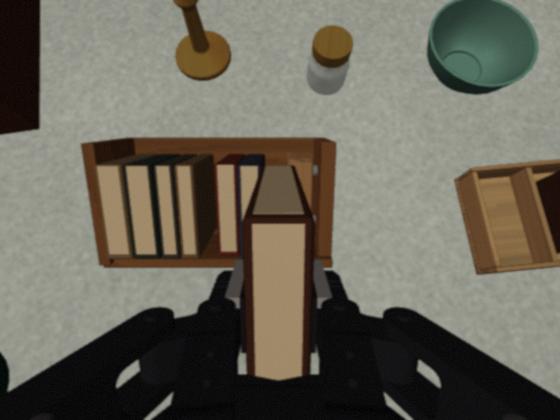

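View pics/scene4.png

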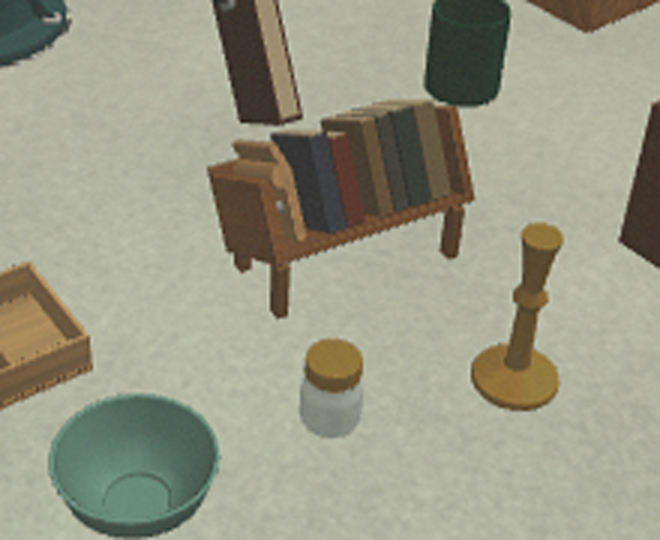

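Aligned above the mouth: the book's underside is at about (270,120) in the scene crop, over the gap. Now lower it gently and watch the force.

```bash
python3 -m pendant '[[[0,0,0.5],[0,0,0],255],[[0,0,1],[0,0,0],255],[[0,0,1.4],[0,0,0],255],[[0,0,1.8],[0,0,0],255],[[0,0,2.1],[0,0,0],255],[[0,0,2.4],[0,0,0],255],[[0,0,2.6],[0,0,0],255],[[0,0,2.8],[0,0,0],255],[[0,0,2.8],[0,0,0],255],[[0,0,2.8],[0,0,0],255]]'
python3 chk.py 5 wrist scene
```

```text
t: 9.15
ee_pos: [469.9, 36.9, 208.4]
tool_rot: [-150.0, -0.0, -99.2]
wrist_force: [0.7, -0.5, -1.6]
width: 23.1
slot pos [  2.11  -4.31 188.27] F slot [-0.16 -0.33 -1.78] tq [ 0.07  0.5  -0.02] w 23.1 t 9.15
(array([-0.  ,  0.01,  7.23]), array([ 0.0001, -0.0003, -0.0002]))
```

View pics/scene5.png

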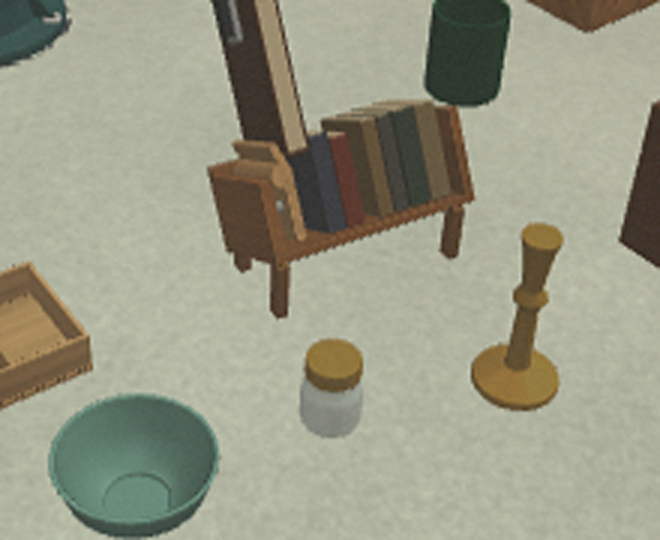

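The book has entered between the cheek lip and the packed books (bottom at about z = 72 mm) with no contact force. Next comes the sprung section.

```bash
python3 -m pendant '[[[0,0,0.2],[0,0,0],255],[[0,0,0.4],[0,0,0],255],[[0,0,0.6],[0,0,0],255],[[0,0,0.8],[0,0,0],255],[[0,0,1.0],[0,0,0],255],[[0,0,1.2],[0,0,0],255],[[0,0,1.4],[0,0,0],255],[[0,0,1.6],[0,0,0],255],[[0,0,1.8],[0,0,0],255],[[0,0,1.8],[0,0,0],255]]'
python3 chk.py
```

```text
t: 10.5
ee_pos: [478.8, 35.7, 192.2]
tool_rot: [-150.0, 0.0, -99.2]
wrist_force: [1.2, 2.4, -1.8]
width: 23.3
slot pos [  1.77  -4.12 169.76] F slot [-0.19  2.52 -1.94] tq [ 0.75 -0.    0.4 ] w 23.3 t 10.5
(array([ 0.02, -0.03,  5.38]), array([ 0.0006,  0.0002, -0.0004]))
```

```bash
python3 -m pendant '[[[0,0,0.4],[0,0,0],255],[[0,0,0.9],[0,0,0],255],[[0,0,1.4],[0,0,0],255],[[0,0,1.9],[0,0,0],255],[[0,0,2.4],[0,0,0],255],[[0,0,2.9],[0,0,0],255],[[0,0,3.4],[0,0,0],255],[[0,0,3.9],[0,0,0],255],[[0,0,4.3],[0,0,0],255],[[0,0,4.3],[0,0,0],255]]'
python3 chk.py 6 wrist scene
```

```text
t: 11.75
ee_pos: [500.1, 32.3, 154.1]
tool_rot: [-150.1, 0.0, -99.2]
wrist_force: [3.8, 3.1, -3.1]
width: 23.3
slot pos [  1.44  -4.08 125.99] F slot [ 1.28  3.66 -4.36] tq [ 0.82 -0.03  0.46] w 23.3 t 11.75
(array([ 0.02, -0.06,  1.  ]), array([ 0.001 ,  0.0003, -0.0004]))
```

View pics/scene6.png

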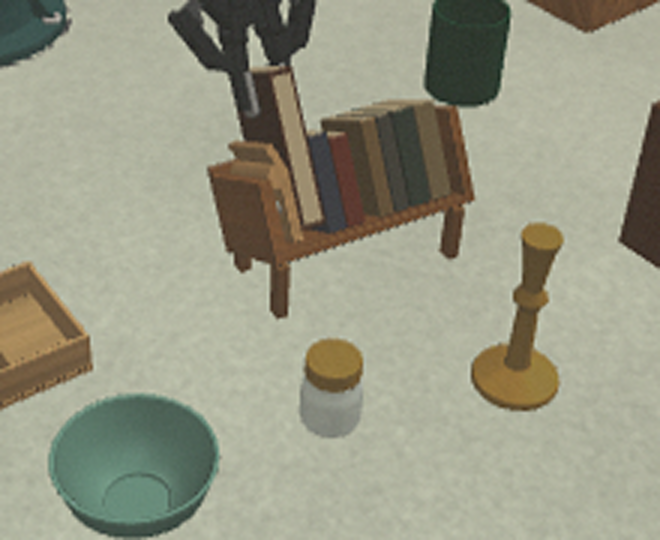

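```bash
python3 -m pendant '[[[0,0,0.2],[0,0,0],255],[[0,0,0.4],[0,0,0],255],[[0,0,0.6],[0,0,0],255],[[0,0,0.7],[0,0,0],255],[[0,0,0.8],[0,0,0],255],[[0,0,0.9],[0,0,0],255],[[0,0,1.0],[0,0,0],255],[[0,0,1.05],[0,0,0],255],[[0,0,1.05],[0,0,0],255],[[0,0,1.05],[0,0,0],255]]'
python3 chk.py 7 wrist
```

```text
t: 13.1
ee_pos: [504.9, 31.5, 145.6]
tool_rot: [-150.1, 0.0, -99.2]
wrist_force: [-6.3, 4.5, 5.2]
width: 23.2
slot pos [  1.39  -4.02 116.15] F slot [-3.41  3.39  7.99] tq [0.79 0.64 0.32] w 23.2 t 13.1
(array([ 0.03, -0.06,  0.01]), array([ 0.0014,  0.0003, -0.0004]))
```

```bash
python3 - <<'E'
from h import *
S0=np.load("S0.npy"); i=np.load("pics/wrist7.npz"); P=pts(i); Q=(P-S0[:3,3])@S0[:3,:3]
T=tool(sense()); Qt=(P-T[:3,3])@T[:3,:3]
for n,q in(("slot",Q),("tool",Qt)):
    print(n,q[230:330,260:300].reshape(-1,3).mean(0).round(1))
v=np.median(Q[200:212,265:295].reshape(-1,3),0);print(v)
E
```

```text
slot [ 18.   -4.2 135.5]
tool [  0.2 -16.5 -19.3]
[ 40.00408585  -4.11555596 120.02949992]
```

View pics/wrist7.png

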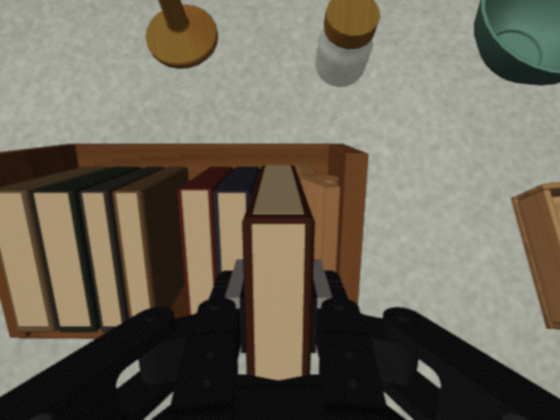

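```bash
python3 -m pendant '[[[0,0,0.1],[0,0,0],255],[[0,0,0.2],[0,0,0],255],[[0,0,0.2],[0,0,0],255],[[0,0,0.2],[0,0,0],255],[[0,0,0.2],[0,0,0],255],[[0,0,0.2],[0,0,0],255],[[0,0,0.2],[0,0,0],255],[[0,0,0.2],[0,0,0],255],[[0,0,0.2],[0,0,0],255],[[0,0,0.2],[0,0,0],255]]'
python3 chk.py
```

```text
t: 14.4
ee_pos: [505.1, 31.6, 145.6]
tool_rot: [-150.1, 0.0, -99.2]
wrist_force: [-16.8, 5.8, 14.1]
width: 23.3
slot pos [  1.53  -3.96 116.12] F slot [-8.13  3.03 20.93] tq [0.73 1.4  0.27] w 23.3 t 14.4
(array([ 0.03, -0.05,  0.01]), array([ 0.0021,  0.0002, -0.0003]))
```

It bottoms out: 21 N of floor reaction and no further travel. Release and back off along the lean.

```bash
python3 -m pendant '[[[0,0,-0.1],[0,0,0],255],[[0,0,-0.1],[0,0,0],200],[[0,0,-0.1],[0,0,0],120],[[0,0,-0.1],[0,0,0],100],[[0,0,-0.1],[0,0,0],100],[[0,0,-0.1],[0,0,0],100],[[0,0,-1.5],[0,0,0],100],[[0,0,-4],[0,0,0],100],[[0,0,-7],[0,0,0],100],[[0,0,-10],[0,0,0],100]]'
python3 chk.py 8 wrist scene
python3 - <<'E'
from h import *
S0=np.load("S0.npy"); i=np.load("pics/wrist8.npz"); P=pts(i); Q=(P-S0[:3,3])@S0[:3,:3]
m=(Q[...,2]>125)&(Q[...,2]<145)&(abs(Q[...,1]+4)<25)&(abs(Q[...,0])<60)
p=Q[m]; print(m.sum(),p.mean(0),cv2.minAreaRect(p[:,:2].astype(np.float32)),np.polyfit(p[:,0],p[:,2],1),np.polyfit(p[:,1],p[:,2],1))
E
```

```text
t: 15.65
ee_pos: [455.2, 39.6, 234.2]
tool_rot: [-150.0, 0.0, -99.2]
wrist_force: [-0.5, 0.3, 0.2]
width: 51.8
slot pos [  2.02  -3.99 218.11] F slot [-0.35  0.22  0.45] tq [ 0.    0.26 -0.04] w 51.8 t 15.65
(array([ 3.000e-02, -1.000e-02,  1.021e+01]), array([ 0.0008,  0.0003, -0.0003]))
4505 [  2.59317706  -3.60320715 135.18340593] ((-0.30727386474609375, -3.6017112731933594), (24.008440017700195, 80.0251235961914), 89.95409393310547) [-1.26787291e-02  1.35216284e+02] [8.71555221e-04 1.35186546e+02]
```

View pics/wrist8.png

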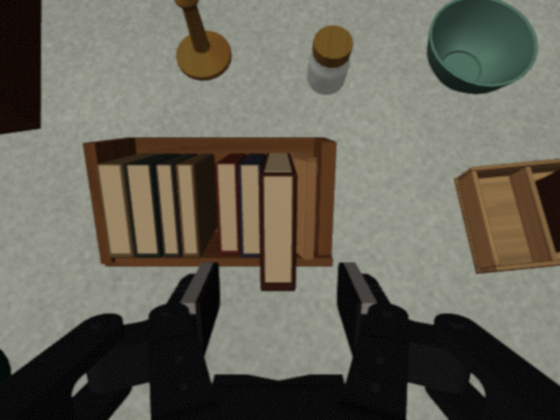

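View pics/scene8.png

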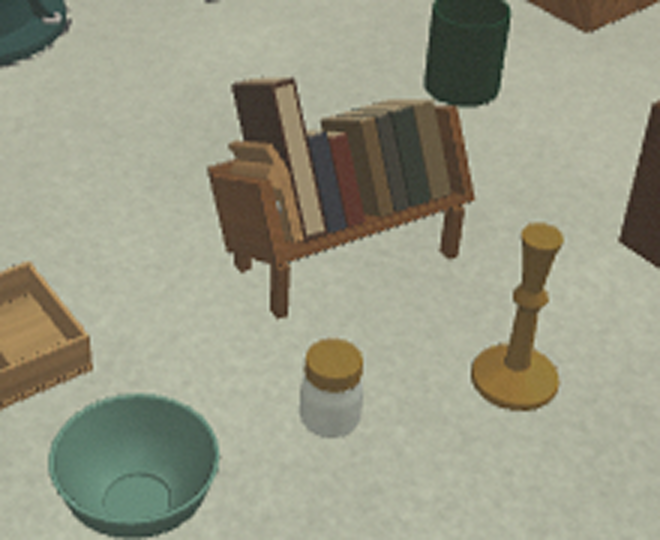

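```bash
python3 - <<'E'
from h import *
S0=np.load("S0.npy")
for f in ("pics/wrist8.npz","pics/wrist7.npz","pics/w1.npz"):
    i=np.load(f); P=pts(i); Q=(P-S0[:3,3])@S0[:3,:3]
    for n,(a,b,y0,y1) in dict(book=(130,141,-13,6),packed=(82,90,12,22),floor=(-5,5,-9,6),lip=(84,92,-32,-24)).items():
        m=(Q[...,2]>a)&(Q[...,2]<b)&(Q[...,1]>y0)&(Q[...,1]<y1)&(abs(Q[...,0])<36)
        p=Q[m]
        if len(p)>100: print(f,n,len(p),p[:,2].mean().round(2),np.polyfit(p[:,0],p[:,2],1).round(4))
    # cheek lip y-range
    m=(Q[...,2]>83)&(Q[...,2]<95)&(Q[...,1]<-18)&(Q[...,1]>-38)&(abs(Q[...,0])<30)
    if m.sum(): print(" lip y",np.percentile(Q[m][:,1],[2,50,98]).round(1))
    m=(Q[...,0]>39)&(Q[...,0]<44)&(Q[...,2]>5)&(Q[...,2]<125)&(abs(Q[...,1]+3.6)<8); p=Q[m]
    if m.sum()>50: print(" front face",m.sum(),np.polyfit(p[:,2],p[:,0],1),p[:,2].min())
E
```

```text
pics/wrist8.npz book 3213 135.48 [-4.500000e-03  1.354851e+02]
pics/wrist8.npz packed 1161 85.36 [1.20000e-03 8.53605e+01]
pics/wrist8.npz lip 911 86.41 [2.00000e-04 8.64086e+01]
 lip y [-31.7 -27.5 -23.6]
 front face 310 [4.73112056e-03 3.88845142e+01] 11.40958475413149
pics/wrist7.npz book 8143 135.21 [-3.900000e-03  1.352429e+02]
pics/wrist7.npz packed 1310 85.39 [1.60000e-03 8.53567e+01]
pics/wrist7.npz lip 1195 86.4 [-2.10000e-03  8.64432e+01]
 lip y [-31.8 -27.7 -23.8]
 front face 1523 [3.61450531e-03 3.95555015e+01] 5.1011980551714124
pics/w1.npz packed 1310 85.36 [1.80000e-03 8.53561e+01]
pics/w1.npz floor 1114 -0.13 [ 0.0005 -0.1332]
pics/w1.npz lip 606 86.12 [-5.00000e-04  8.61242e+01]
 lip y [-28.6 -24.3 -20.5]
```

```bash
python3 - <<'E'
from h import *
a=np.load("pics/top0.npz")
for n,f in(("top","top0"),("scene","scene0")):
    a=np.load(f"pics/{f}.npz"); i=get_image(n); d=np.abs(i["color"].astype(int)-a["color"]).max(-1)>40
    m=cv2.morphologyEx(d.astype(np.uint8),cv2.MORPH_OPEN,np.ones((3,3))); k,l,st,c=cv2.connectedComponentsWithStats(m)
    print(n,[tuple(s) for s in st[1:] if s[4]>15])
    cv2.imwrite(f"pics/{n}9.png",i["color"][:,:,::-1])
    P=pts(i); t=(P[...,0]>420)&(P[...,0]<580)&(P[...,1]>-450)&(P[...,1]<-160)&(P[...,2]>130)&(P[...,2]<150)
    k,l,st,c=cv2.connectedComponentsWithStats(t.astype(np.uint8))
    for j in range(1,k):
        if st[j,4]>50: print(cv2.minAreaRect(P[l==j][:,:2].astype(np.float32)))
E
```

```text
top [(np.int32(339), np.int32(225), np.int32(8), np.int32(27), np.int32(175)), (np.int32(259), np.int32(228), np.int32(8), np.int32(14), np.int32(85)), (np.int32(188), np.int32(248), np.int32(94), np.int32(172), np.int32(6639)), (np.int32(337), np.int32(334), np.int32(223), np.int32(86), np.int32(8602)), (np.int32(269), np.int32(353), np.int32(7), np.int32(16), np.int32(81)), (np.int32(304), np.int32(403), np.int32(8), np.int32(17), np.int32(99))]
((499.49371337890625, -275.53179931640625), (31.43677520751953, 80.16300201416016), 87.21187591552734)
((499.7467041015625, -332.27447509765625), (18.88887596130371, 78.77952575683594), 87.0177001953125)
scene [(np.int32(0), np.int32(0), np.int32(91), np.int32(34), np.int32(2317)), (np.int32(100), np.int32(0), np.int32(7), np.int32(3), np.int32(17)), (np.int32(236), np.int32(0), np.int32(45), np.int32(23), np.int32(766)), (np.int32(185), np.int32(21), np.int32(4), np.int32(8), np.int32(24)), (np.int32(188), np.int32(36), np.int32(18), np.int32(46), np.int32(350)), (np.int32(235), np.int32(39), np.int32(7), np.int32(18), np.int32(85)), (np.i
[... 294 characters left out ...]
), np.int32(63), np.int32(98), np.int32(79), np.int32(3225)), (np.int32(0), np.int32(76), np.int32(49), np.int32(76), np.int32(1824)), (np.int32(147), np.int32(102), np.int32(23), np.int32(29), np.int32(284)), (np.int32(0), np.int32(160), np.int32(9), np.int32(11), np.int32(81)), (np.int32(277), np.int32(166), np.int32(25), np.int32(22), np.int32(396)), (np.int32(295), np.int32(185), np.int32(13), np.int32(33), np.int32(220)), (np.int32(192), np.int32(202), np.int32(27), np.int32(57), np.int32(759))]
((498.4375, -275.20269775390625), (30.618743896484375, 82.30120086669922), 88.69609832763672)
((498.8435363769531, -332.5977478027344), (18.50615119934082, 83.10381317138672), 87.03223419189453)
```

View pics/scene9.png

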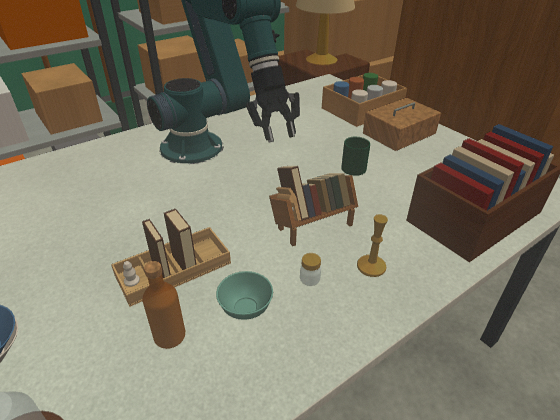

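The middle book is in the rack at (290,180). The other two still stand in the tray at (155,245) and (180,238), and the only differences from the start are the arm and the moved book. I'm handing in.

```bash
python3 -c "
from bench import *
print(job_done())"
```

```text
the job is handed in; nothing more can be done
None
```

The middle (24 mm) book is seated in the rack gap and held by the sprung cheek; I handed the job in at about 16 s of the 61 s allowed. I didn't try the thin or thick book: the gap measured about 20.4 mm in the wrist image, closest to the 21 mm case, so I went straight to the middle one.

- **Going in:** it entered with only about 4 N of side force from the cheek. At the rack floor it stopped moving under a firm press of 21 N, and I released it there.
- **Seating:** after release its top read 135.2–135.5 mm along the gap (135 nominal) and its centre was at x ≈ -0.3 mm. Any tilt was about 0.3°; one first, cruder fit gave 0.7°, which I put down to edge pixels.
- **Held snugly:** the cheek is pushed back about 3.2 mm from rest.
- **Everything else:** the thin and thick books measured within about 1 mm of where they started, standing in the tray. Before-and-after pictures showed no change in the other goods. The gripper was open, about 65 mm clear above the book.

No check failed. The measured gap came out about 0.6 mm under the nominal 21 mm, which is within the stated 1 mm.

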